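# Fit the keyed tube carrier on the mixer's D-shaft

## Task

Fit the blue tube carrier onto the mixer's upright D-shaped drive shaft: turn it so that the flat in its bore (yellow mark) matches the flat of the shaft (yellow mark), lower it fully home so that it lies flat on the turntable, and let go. The orange carrier has a square bore and belongs to another machine; leave it and the roll of tape where they are.

Things in the scene. Friction and masses are not known exactly. Their poses are not given: they have to be found in the camera images.
- blue_carrier: Loose blue disc, 100 mm across, 12 mm thick, 8 dark pockets, 150 g. Central hub, top 42 mm above the underside, 56 mm long in x, with two grip flats 46 mm apart facing +y and -y; grip from above, 14 to 42 mm above the underside. Upright D-shaped through bore: 32 mm diameter, flat on the -x side 8 mm from the axis; yellow line on that side. Origin: bore axis, at the underside; z up.
- mixer: White round fixed mixer, 130 mm across, grey panel on -x side. Dark turntable (does not turn), top 50 mm above origin. On it a metal D-shaft, 28 mm diameter, flat on -x side 6 mm from axis (yellow line there), full to 74 mm height, tapering to a 12 mm tip at 88 mm. Carrier home: its x along mixer's x, origin 50 mm above mixer's; play 2 mm, 9 deg. Origin: shaft axis at worktop level; z up.
- orange_carrier: Orange tube carrier, loose, lying flat; the same size as the blue one but with a 14 mm square bore and no yellow line. Not to be used. Origin: centre of the underside.
- tape_roll: Roll of beige tape, 100 mm in diameter, 25 mm high, lying flat; a bystander. Origin: centre of the underside.
Not all that is in view belongs to the job. Leave any green or red look-alike of the blue_carrier alone.

How it is judged:
By the outcome, as a careful person would: the job done as asked, in the order asked, and still so for the second after the job is handed in, with the robot touching nothing.
It also fails if it takes over 35 s, if anything falls off the work surface, if the arm or the gripper's body presses on something with over 40 N, if the wrist force passes 120 N, or if a joint passes its speed limit or range.

## Robot

A 6-joint arm with a two-finger parallel gripper is mounted at the origin on a cart in front of the work surface, level with it; the furniture and walls round the work are solid. World frame = base frame: x ahead of the robot, y to its left, z up, the work surface at z = 0. Lengths are in m, angles in rad, forces in N, time in s.
With the tool pointing down it reaches from about 0.375 to 0.9 m from the base axis. Payload 3.1 kg.
Tool frame: the origin (TCP) lies midway between the tips of the shut fingers; the grasp point (between the pads) lies 19 mm behind it (manip.grip_depth is the distance from the TCP to the grasp point, in m); z points along the fingers, y is the line along which they close (so a half turn about z gives the same grasp; the last joint's range is limited). The gripper opens to 85 mm and grips with 20 to 120 N. Pads are 22 mm wide; open, the fingers measure 114 mm over their backs; the gripper's body (76 mm by 85 mm) begins 54 mm behind the grasp point. The pads swing forward as they close: fully open they stand 13 mm farther back than shut.
Start: joints at [0.943, 0.527, 1.433, -0, 1.181, -0.178], TCP at [0.272, 0.563, 0.231] pointing down, gripper open.
Joint ranges: [-3.08, 3.08], [-0.75, 2.2], [0.22, 2.44], [-1.43, 4.57], [0, 2.65], [-2.85, 2.85]. Speed limits (rad/s): [2.79, 2.79, 3.14, 3.14, 3.14, 3.14].

## Interface

Orientations are given as a unit quaternion [x, y, z, w].
In Python, from station import telemetry, snapshot, manip gives the robot as it stands. The module is installed in compiled form; this text tells all that it offers.
- The arm moves only by the shell command python3 -m crank 'ROWS' [OPENING] [FORCE]. ROWS is text: rows parted by semicolons, each of 6 numbers parted by spaces: the shift along the tool's x, y, z as a fraction of full scale, then the turn, a rotation vector about the tool's x, y, z as a fraction of full scale. A call has exactly 5 rows; each row shifts and turns the commanded pose from where the row before left it, along the tool's axes as they then stand; what a row does not reach is not made up. Full scale, the value 1, is 4 cm for a shift and 90 degrees for a turn. A row lasts 1/10 s, in which the tool goes at most 50 mm and 8.59 degrees, less where a joint would pass 70% of its speed; a pose out of reach is approached as far as the arm can. A call with a number of a shift or a turn outside -1 to 1 is refused whole. A call with a gripper value outside its range is refused whole. OPENING is the opening, from -1 (shut) to 1 (fully open), set as the call begins (- or left out, the last holds). The fingers move at their own pace and stop on an object; FORCE is the grip in N (left out, the last holds). Time passes only in rows, so rows that do not move let the fingers close, or fill a call up. It gives the time, the measured TCP pose, the force, the opening and the grip force at its end, in the units of the state.
- telemetry.sense(): the state, without advancing time (a new reading comes with each control period).
- snapshot(name): name is "side" or "top"; returns a dict with "image" (420x560x3 uint8, red, green, blue), "depth" (420x560 float32, m along the optical axis (not along the pixel's ray), 0 where there is no reading), "camera_matrix" (3x3 intrinsics, pixels), "rvec" (rotation vector, rad) and "tvec" (3), from world to camera coordinates, as OpenCV has them. Camera axes: x right, y down, z forward; pixel columns grow to the right and rows downward; lengths in m; the calibration is good to about 2 mm. A picture is of the moment at which its call begins.
- manip.sign_off(): hands the job in; it is judged then, once.
The state is a dict: "t": time; "q": joint angles; "qd": joint speeds; "tau": joint torques, N m; "tcp_pos": TCP position; "tool_rot": TCP orientation; "force": force on the tool from outside, world axes, zero at the start; "ft_torque": the same for the moment, N m; "finger_gap": opening from 0.0 (shut) to 1.0 (fully open); "gripper_force": force on a finger pad.
Only numpy, scipy, OpenCV 4.12 (cv2) and the standard library are available. Lean on these libraries where they do the work, as an engineer would, in place of code of your own. Each camera call takes 0.05 s, during which the arm holds its last target. There are 200 camera calls.

## Working session

There is one attempt and no reset: what is moved stays moved. The work goes in short steps, Python scripts to look and compute and a shell command to move; the robot and the scene stay as the last step left them, time stands still between calls to the robot, and variables do not carry over. Pictures are saved under pics/ and viewed, at most 10 in all, crops included, and the job is handed in when it is done.

```bash
mkdir -p pics; cat > h.py <<'E'
import numpy as np,cv2
from station import telemetry,snapshot,manip
def world(s):
    d=s["depth"];K=s["camera_matrix"];R=cv2.Rodrigues(np.array(s["rvec"]))[0];t=np.array(s["tvec"]).ravel()
    v,u=np.indices(d.shape)
    c=np.stack([(u-K[0,2])/K[0,0]*d,(v-K[1,2])/K[1,1]*d,d],-1)
    return (c-t)@R
E
python3 - <<'E'
from h import *
for n in("top","side"):
    s=snapshot(n);np.savez(n+".npz",**s);cv2.imwrite(f"pics/{n}1.png",s["image"][:,:,::-1])
s=telemetry.sense();print(s);print(manip.grip_depth)
E
```

```text
{'t': 0.1, 'q': array([ 9.42494558e-01,  5.28407701e-01,  1.43378739e+00,  1.13950459e-05,
        1.18142767e+00, -1.78499990e-01]), 'qd': array([-0.00091587, -0.0025991 , -0.00330428, -0.0006575 , -0.00065342,
        0.00263937]), 'tau': array([-5.41718009e-05, -4.43301558e+01, -1.78586501e+01, -2.46874961e-04,
        3.82455459e-03, -1.35475196e-05]), 'tcp_pos': array([0.27131902, 0.56230592, 0.23040609]), 'tool_rot': array([ 2.23011747e-01,  9.74815229e-01, -9.31507793e-04, -4.03303492e-04]), 'force': array([ 0.9543461 ,  0.45897855, -0.36237247]), 'ft_torque': array([-0.03338775, -0.02388934,  0.03737977]), 'gripper_force': 0.0, 'finger_gap': 1.0021853856617544}
0.0187
```

View pics/top1.png

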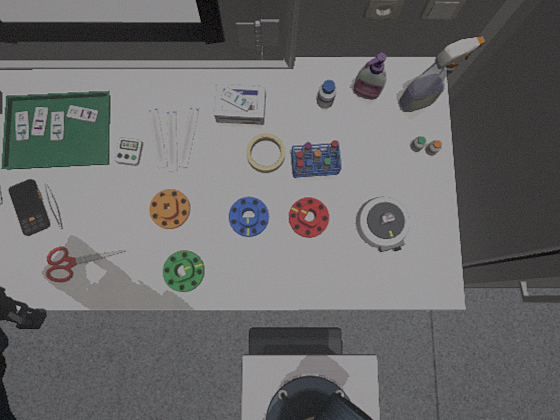

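View pics/side1.png

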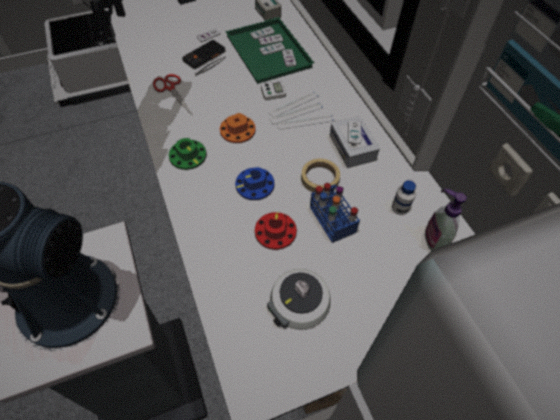

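Top view: the blue carrier is at (249,216). Look-alikes are red (309,217), green (184,271) and orange (170,208, square bore); the blue rack at (317,158) isn't a disc. The mixer is at (384,222) with its panel at about (390,248). By the description I choose (249,216), and I'll check it in a crop.

```bash
python3 - <<'E'
from h import *
s=dict(np.load("top.npz"));W=world(s);im=s["image"];hsv=cv2.cvtColor(im,cv2.COLOR_RGB2HSV)
a=cv2.resize(im[186:246,214:284],None,fx=8,fy=8,interpolation=cv2.INTER_CUBIC)[:, :,::-1]
b=cv2.resize(im[186:261,350:420],None,fx=6.4,fy=6.4,interpolation=cv2.INTER_CUBIC)[:,:,::-1]
c=np.zeros((480,800,3),np.uint8);c[:,:400]=a[:480,80:480];c[:,400:]=b[:480,24:424];cv2.imwrite("pics/crop1.png",c)
print("table z",np.median(W[200:240,120:150,2]))
for n,(r0,r1,c0,c1) in dict(blue=(190,242,222,276),mixer=(190,256,352,414)).items():
    w=W[r0:r1,c0:c1].reshape(-1,3);h=hsv[r0:r1,c0:c1].reshape(-1,3)
    y=(h[:,0]>20)&(h[:,0]<36)&(h[:,1]>110)&(h[:,2]>90)
    print(n,"yellow",y.sum(),w[y].round(4).tolist()[:25])
    for lo,hi in ((.006,.018),(.035,.046),(.046,.056),(.08,.092)):
        m=(w[:,2]>lo)&(w[:,2]<hi)
        if m.sum()>5:
            p=w[m];print(lo,hi,m.sum(),p.mean(0).round(4),cv2.minEnclosingCircle(p[:,:2].astype(np.float32)),cv2.minAreaRect(p[:,:2].astype(np.float32)))
    if n=="mixer":
        m=(w[:,2]>.053)&(np.hypot(*(w[:,:2]-np.median(w[w[:,2]>.03],0)[:2]).T)<.03);print(w[m].round(3).tolist())
E
```

```text
table z 0.0016193036867958857
blue yellow 13 [[0.4691, 0.1483, 0.0447], [0.4666, 0.1482, 0.0452], [0.4642, 0.1482, 0.0448], [0.4613, 0.148, 0.0476], [0.4592, 0.1481, 0.0457], [0.4493, 0.1472, 0.0148], [0.4462, 0.147, 0.0186], [0.4441, 0.1471, 0.0166], [0.4423, 0.1473, 0.0117], [0.4391, 0.147, 0.0167], [0.4374, 0.1497, 0.0115], [0.4346, 0.1496, 0.0134], [0.4345, 0.1471, 0.014]]
0.006 0.018 856 [0.4775 0.1452 0.0134] ((0.48607078194618225, 0.14915983378887177), 0.0804523378610611) ((0.4845438301563263, 0.14892522990703583), (0.1287657469511032, 0.12616729736328125), 88.18196105957031)
0.035 0.046 254 [0.4783 0.1461 0.0427] ((0.48001229763031006, 0.14671507477760315), 0.02837027609348297) ((0.479627400636673, 0.1462356597185135), (0.05484536290168762, 0.04396674409508705), 0.1906130462884903)
0.046 0.056 31 [0.4789 0.1471 0.0471] ((0.4793185591697693, 0.14501087367534637), 0.026409180834889412) ((0.47758492827415466, 0.14584088325500488), (0.04150901362299919, 0.04769892990589142), 85.71160125732422)
mixer yellow 9 [[0.4364, -0.1906, 0.049], [0.4362, -0.1926, 0.0506], [0.4337, -0.1923, 
[... 5158 characters left out ...]
, 0.054], [0.443, -0.206, 0.056], [0.44, -0.163, 0.055], [0.441, -0.171, 0.054], [0.44, -0.184, 0.056], [0.441, -0.19, 0.053], [0.441, -0.199, 0.054], [0.438, -0.159, 0.054], [0.438, -0.163, 0.055], [0.438, -0.168, 0.054], [0.438, -0.175, 0.054], [0.438, -0.18, 0.055], [0.438, -0.189, 0.057], [0.438, -0.192, 0.055], [0.438, -0.196, 0.056], [0.438, -0.199, 0.055], [0.436, -0.161, 0.056], [0.436, -0.163, 0.054], [0.435, -0.165, 0.057], [0.436, -0.194, 0.054], [0.433, -0.163, 0.053], [0.433, -0.168, 0.053], [0.433, -0.172, 0.056], [0.433, -0.178, 0.053], [0.433, -0.189, 0.053], [0.431, -0.18, 0.054], [0.431, -0.182, 0.055], [0.431, -0.194, 0.054], [0.429, -0.175, 0.054], [0.429, -0.184, 0.053]]
```

View pics/crop1.png

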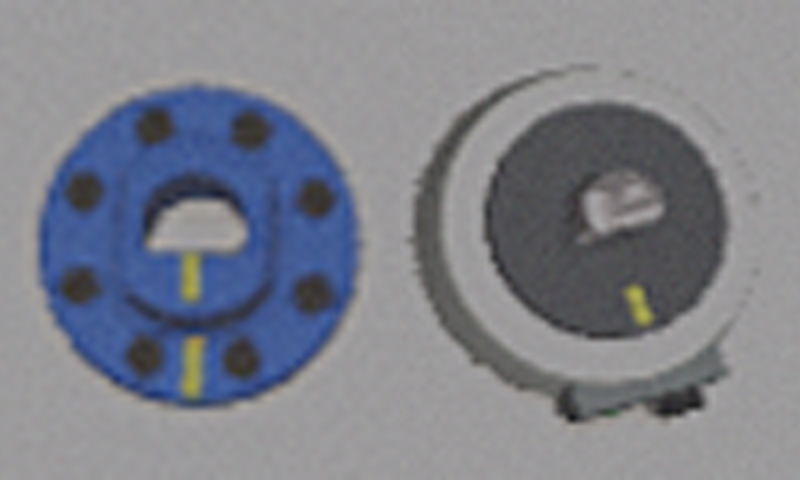

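The crop shows the blue carrier with a D bore, its flat and yellow line facing the robot (about (192,275) and (192,370) in the crop). The mixer's D-shaft has its flat and yellow line at (638,303), pointing toward the panel. Blue at (249,216) is confirmed. Next I refine both poses with both cameras.

```bash
cat > fit.py <<'E'
from h import *
def proj(s,P): return cv2.projectPoints(np.array(P,float),s["rvec"],s["tvec"],s["camera_matrix"],None)[0][:,0]
def onplane(s,uv,z):
    K=s["camera_matrix"];R=cv2.Rodrigues(np.array(s["rvec"]))[0];t=np.array(s["tvec"]).ravel()
    p=cv2.undistortPoints(np.array(uv,np.float32).reshape(-1,1,2),K,None)[:,0]
    d=np.c_[p,np.ones(len(p))]@R;o=-R.T@t
    return o+d*((z-o[2])/d[:,2])[:,None]
def mask(s,kind):
    h=cv2.cvtColor(s["image"],cv2.COLOR_RGB2HSV).astype(int)
    if kind=="yellow":return (h[...,0]>20)&(h[...,0]<36)&(h[...,1]>100)&(h[...,2]>80)
    if kind=="blue":return (h[...,0]>100)&(h[...,0]<125)&(h[...,1]>100)&(h[...,2]>50)
    if kind=="dark":return (h[...,2]<105)
def near(s,m,c,r,z):
    v,u=np.nonzero(m);w=onplane(s,np.c_[u,v],z);k=np.hypot(w[:,0]-c[0],w[:,1]-c[1])<r;return w[k],np.c_[u,v][k]
E
python3 - <<'E'
from fit import *
for n in("top","side"):
    s=dict(np.load(n+".npz"));W=world(s)
    # disc: blue pixels whose depth is at disc top -> ellipse rim on z=.012
    w,uv=near(s,mask(s,"blue"),(.478,.146),.056,.012)
    z=W[uv[:,1],uv[:,0],2];k=z<.025
    print(n,"blue disc rim",cv2.minEnclosingCircle(w[k][:,:2].astype(np.float32)))
    hb=W[uv[:,1],uv[:,0]][z>.034];ht=onplane(s,uv[z>.034],.042)
    print(" hub",cv2.minAreaRect(hb[:,:2].astype(np.float32)))
    y,uy=near(s,mask(s,"yellow"),(.478,.146),.056,.012);zy=W[uy[:,1],uy[:,0],2]
    print(" yellow disc",y[zy<.025].mean(0).round(4)," hub",onplane(s,uy[zy>=.03],.042).mean(0).round(4) if (zy>=.03).any() else None)
    w,uv=near(s,mask(s,"dark"),(.462,-.184),.052,.05)
    m=np.zeros(s["depth"].shape,np.uint8);m[uv[:,1],uv[:,0]]=255
    c=max(cv2.findContours(m,0,1)[0],key=cv2.contourArea)[:,0];cw=onplane(s,c,.05)
    print(" turntable",cv2.minEnclosingCircle(cw[:,:2].astype(np.float32)),cv2.fitEllipse(cw[:,:2].astype(np.float32)))
    y,uy=near(s,mask(s,"yellow"),(.462,-.184),.052,.05);print(" yellow mixer",len(y),y.mean(0).round(4),cv2.fitLine(y[:,:2].astype(np.float32),2,0,.01,.01).ravel())
    # body rim and shaft
    q=W.reshape(-1,3);q=q[np.hypot(q[:,0]-.462,q[:,1]+.184)<.02];q=q[(q[:,2]>.083)&(q[:,2]<.1)];print(" tip",len(q),q.mean(0).round(4))
    q=W.reshape(-1,3);q=q[np.hypot(q[:,0]-.462,q[:,1]+.184)<.08];print(" body z30+",cv2.minEnclosingCircle(q[(q[:,2]>.034)][:,:2].astype(np.float32)))
E
```

```text
top blue disc rim ((0.4794282913208008, 0.14642295241355896), 0.04979047551751137)
 hub ((0.39142492413520813, 0.13139700889587402), (0.2354074865579605, 0.0484137088060379), 9.486715316772461)
 yellow disc [0.4409 0.1478 0.012 ]  hub [0.4655 0.148  0.042 ]
 turntable ((0.46306249499320984, -0.1831609010696411), 0.04507499933242798) ((0.46276283264160156, -0.18300756812095642), (0.0866377055644989, 0.08794020116329193), 22.05809211730957)
 yellow mixer 11 [ 0.4319 -0.1938  0.05  ] [ 0.9579732   0.2868577   0.4319392  -0.19382246]
 tip 39 [ 0.4648 -0.1829  0.0876]
 body z30+ ((0.4585476219654083, -0.1872033327817917), 0.06620389223098755)
side blue disc rim ((0.4817168116569519, 0.14285224676132202), 0.04977011680603027)
 hub ((0.37428218126296997, -0.17198091745376587), (0.7160847783088684, 0.05230974778532982), 71.01107788085938)
 yellow disc [nan nan nan]  hub None
 turntable ((0.4648578464984894, -0.18559914827346802), 0.045662328600883484) ((0.4651830196380615, -0.18584014475345612), (0.087287038564682, 0.08958694338798523), 150.31753540039062)
 yellow mixer 26 [ 0.4338 -0.1937  0.05  ] [ 0.9641239   0.26545253  0.43375382 -0.19367728]
 tip 40 [ 0.4678 -0.1857  0.0865]
 body z30+ ((0.46140187978744507, -0.18540044128894806), 0.0645151138305664)<stdin>:11: RuntimeWarning: Mean of empty slice.
  ret = um.true_divide(
```

```bash
cat > go.py <<'E'
# usage: go.py x y z yawdeg(of tool y minus 90): remaining shift (units of 4 cm, tool axes) and turn (units of 90 deg)
import sys;from h import *
from scipy.spatial.transform import Rotation as R
s=telemetry.sense();x,y,z,a=map(float,sys.argv[1:5])
r=R.from_quat(s["tool_rot"]);a=np.radians(a)
T=R.from_matrix(np.array([[-np.cos(a),-np.sin(a),0],[-np.sin(a),np.cos(a),0],[0,0,-1]]).T)
d=np.array([x,y,z])-s["tcp_pos"]
print("t",round(s["t"],2),"tcp",s["tcp_pos"].round(4),"F",s["force"].round(1),"gap",round(s["finger_gap"],3),"gf",round(s["gripper_force"],1))
print("shift now-axes",(r.inv().apply(d)/.04).round(3),"shift goal-axes",(T.inv().apply(d)/.04).round(3),"turn",((r.inv()*T).as_rotvec()/(np.pi/2)).round(4))
E
python3 -m crank '0 0 0 0 0 -0.092; 0 0 0 0 0 -0.092; 0 0 0 0 0 -0.092; 0 0 0 0 0 0; 0 0 0 0 0 0' 1 && python3 go.py 0.4805 0.1446 0.1 -1
```

```text
t: 0.6
tcp_pos: [0.2715, 0.5626, 0.2309]
tool_rot: [0.01, 1.0, -0.0, -0.0]
force: [0.7, 0.1, 0.4]
finger_gap: 1.005
gripper_force: 0.0
t 0.6 tcp [0.2715 0.5626 0.2309] F [0.7 0.1 0.4] gap 1.005 gf 0.0
shift now-axes [ -5.426 -10.345   3.278] shift goal-axes [ -5.406 -10.357   3.273] turn [-0.0005 -0.0003 -0.0011]
```

```bash
python3 -m crank '-0.5 -1 0 0 0 0; -0.5 -1 0 0 0 0; -0.5 -1 0 0 0 0; -0.5 -1 0 0 0 0; -0.5 -1 0 0 0 0' && python3 -m crank '-0.5 -1 0.3 0 0 0; -0.5 -1 0.3 0 0 0; -0.5 -1 0.3 0 0 0; -0.5 -1 0.3 0 0 0; -0.5 -1 0.3 0 0 0' && python3 go.py 0.4805 0.1446 0.1 -1
```

```text
t: 1.1
tcp_pos: [0.3689, 0.3597, 0.2314]
tool_rot: [0.009, 1.0, 0.0, 0.0]
force: [0.8, 0.5, 0.9]
finger_gap: 1.003
gripper_force: 0.0
t: 1.6
tcp_pos: [0.4659, 0.158, 0.1711]
tool_rot: [0.009, 1.0, 0.0, 0.0]
force: [0.4, 1.0, 0.4]
finger_gap: 1.002
gripper_force: 0.0
t 1.6 tcp [0.4659 0.158  0.1711] F [0.4 1.  0.4] gap 1.002 gf 0.0
shift now-axes [-0.37  -0.327  1.777] shift goal-axes [-0.371 -0.328  1.777] turn [ 0.0001  0.0005 -0.0009]
```

```bash
python3 -m crank '-0.37 -0.33 0.8 0 0 0; 0 0 0.9 0 0 0; 0 0 0.9 0 0 0; 0 0 0.5 0 0 0; 0 0 0 0 0 0' && python3 go.py 0.4805 0.1446 0.017 -1; python3 - <<'E'
from h import *
for n in("side","top"):
    s=snapshot(n);cv2.imwrite(f"pics/{n}2.png",cv2.resize(s["image"][130:240,190:340] if n=="side" else s["image"][160:270,190:340],None,fx=4,fy=4)[:,:,::-1])
E
```

```text
t: 2.1
tcp_pos: [0.4779, 0.1458, 0.0448]
tool_rot: [0.009, 1.0, -0.0, -0.003]
force: [0.6, -0.4, -0.6]
finger_gap: 0.995
gripper_force: 0.0
t 2.1 tcp [0.4779 0.1458 0.0448] F [ 0.6 -0.4 -0.6] gap 0.995 gf 0.0
shift now-axes [-0.069 -0.029  0.695] shift goal-axes [-0.065 -0.029  0.695] turn [-0.0003 -0.0039 -0.0009]
```

View pics/side2.png

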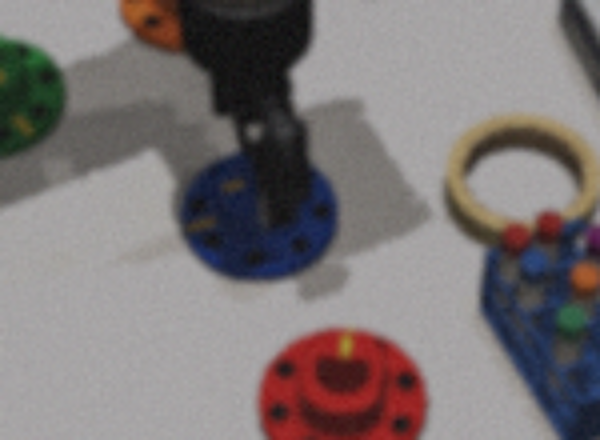

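The side crop shows the fingers straddling the hub (about (270,180)), nothing touched. Next I descend and close.

```bash
python3 -m crank '-0.05 -0.03 0.35 0 0 0; 0 0 0.35 0 0 0; 0 0 0 0 0 0; 0 0 0 0 0 0; 0 0 0 0 0 0' && python3 go.py 0.4805 0.1446 0.017 -1 && python3 -m crank '0 0 0 0 0 0; 0 0 0 0 0 0; 0 0 0 0 0 0; 0 0 0 0 0 0; 0 0 0 0 0 0' -1 60 && python3 -m crank '0 0 0 0 0 0; 0 0 0 0 0 0; 0 0 0 0 0 0; 0 0 -0.3 0 0 0; 0 0 -0.5 0 0 0' && python3 -m crank '0 0 -0.8 0 0 0; 0 0 -0.8 0 0 0; 0 0 -0.8 0 0 0; 0 0 0 0 0 0; 0 0 0 0 0 0'; python3 go.py 0.464 -0.1844 0.15 16.5; python3 - <<'E'
from h import *
for n in("side","top"):
    s=snapshot(n);np.savez(n+"3.npz",**s);cv2.imwrite(f"pics/{n}3.png",cv2.resize(s["image"][90:240,170:340] if n=="side" else s["image"][140:290,180:350],None,fx=4,fy=4)[:,:,::-1])
E
```

```text
t: 2.7
tcp_pos: [0.4823, 0.1451, 0.02]
tool_rot: [0.008, 1.0, 0.0, 0.001]
force: [-1.0, 0.0, -0.4]
finger_gap: 1.0
gripper_force: 0.0
t 2.7 tcp [0.4823 0.1451 0.02  ] F [-1.   0.  -0.4] gap 1.0 gf 0.0
shift now-axes [ 0.045 -0.012  0.076] shift goal-axes [ 0.045 -0.012  0.076] turn [0.0001 0.001  0.0007]
t: 3.2
tcp_pos: [0.4821, 0.145, 0.02]
tool_rot: [0.008, 1.0, 0.0, 0.001]
force: [-0.3, 0.2, 4.9]
finger_gap: 0.525
gripper_force: 62.8
t: 3.7
tcp_pos: [0.4806, 0.1448, 0.051]
tool_rot: [0.008, 1.0, -0.0, -0.002]
force: [-0.4, -0.1, -1.8]
finger_gap: 0.528
gripper_force: 62.0
t: 4.2
tcp_pos: [0.4817, 0.145, 0.1481]
tool_rot: [0.008, 1.0, 0.0, 0.001]
force: [-0.3, -0.4, -1.8]
finger_gap: 0.525
gripper_force: 62.1
t 4.2 tcp [0.4817 0.145  0.1481] F [-0.3 -0.4 -1.8] gap 0.525 gf 62.1
shift now-axes [ 0.31  -8.24  -0.049] shift goal-axes [ 2.763 -7.769 -0.048] turn [-1.000e-04  9.000e-04 -1.936e-01]
```

View pics/side3.png

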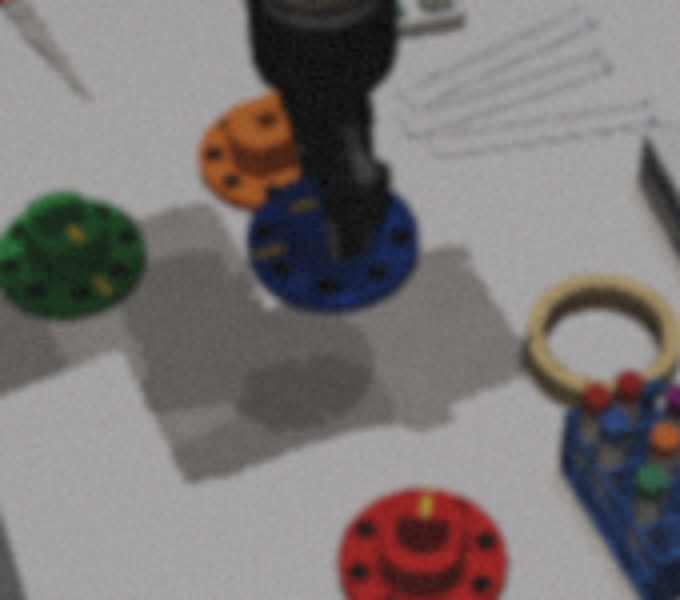

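The carrier is held level and clear at (335,245) in the crop. Next I move over the mixer and turn it.

```bash
python3 -m crank '0 -0.5 0 0 0 0; 0 -1 0 0 0 0; 0 -1 0 0 0 0; 0.1 -1 0 0 0 0; 0.1 -1 0 0 0 0' && python3 -m crank '0.1 -1 0 0 0 0; 0 -1 0 0 0 0; 0 -1 0 0 0 0; 0 -0.7 0 0 0 0; 0 0 0 0 0 0' && python3 -m crank '0 0 0 0 0 -0.07; 0 0 0 0 0 -0.07; 0 0 0 0 0 -0.053; 0 0 0 0 0 0; 0 0 0 0 0 0' && python3 go.py 0.464 -0.1844 0.15 16.5; python3 - <<'E'
from fit import *
for n in("top","side"):
    s=snapshot(n);np.savez(n+"4.npz",**s);W=world(s)
    tz=telemetry.sense()["tcp_pos"];zt=tz[2]-.020+.012
    w,uv=near(s,mask(s,"blue"),tz,.07,zt);zz=W[uv[:,1],uv[:,0],2];k=abs(zz-zt)<.012
    print(n,zt,np.median(zz[k]),cv2.minEnclosingCircle(w[k][:,:2].astype(np.float32)))
    y,uy=near(s,mask(s,"yellow"),tz,.07,zt);zy=W[uy[:,1],uy[:,0],2];k=abs(zy-zt)<.012
    print(k.sum(),y[k].mean(0) if k.any() else zy)
    cv2.imwrite(f"pics/{n}4.png",cv2.resize(s["image"][200:350,200:360] if n=="side" else s["image"][140:290,310:470],None,fx=3,fy=3)[:,:,::-1])
a,b=[cv2.imread(f"pics/{n}4.png") for n in("top","side")];cv2.imwrite("pics/both4.png",np.hstack([a[:,40:440],b[:,40:440]]))
E
```

```text
t: 4.8
tcp_pos: [0.4695, -0.036, 0.1457]
tool_rot: [0.008, 1.0, 0.001, -0.002]
force: [1.4, -0.0, -1.7]
finger_gap: 0.524
gripper_force: 62.1
t: 5.3
tcp_pos: [0.4646, -0.1866, 0.1459]
tool_rot: [0.01, 1.0, -0.0, -0.0]
force: [0.7, 0.7, -1.6]
finger_gap: 0.523
gripper_force: 62.1
t: 5.8
tcp_pos: [0.4637, -0.1817, 0.1464]
tool_rot: [-0.142, 0.99, 0.001, -0.001]
force: [-0.2, -0.4, -1.5]
finger_gap: 0.526
gripper_force: 62.1
t 5.8 tcp [ 0.4637 -0.1817  0.1464] F [-0.2 -0.4 -1.5] gap 0.526 gf 62.1
shift now-axes [ 0.013 -0.067 -0.09 ] shift goal-axes [ 0.013 -0.067 -0.09 ] turn [ 0.0014 -0.001  -0.0014]
top 0.13859339193322184 nan ((0.0, 0.0), 0.0)
0 []
side 0.13880217274505896 0.1382573727317378 ((0.46187111735343933, -0.18675734102725983), 0.04986640438437462)
13 [ 0.42514353 -0.19337968  0.13880217]
  return _methods._mean(a, axis=axis, dtype=dtype,
  ret = ret.dtype.type(ret / rcount)
```

View pics/both4.png

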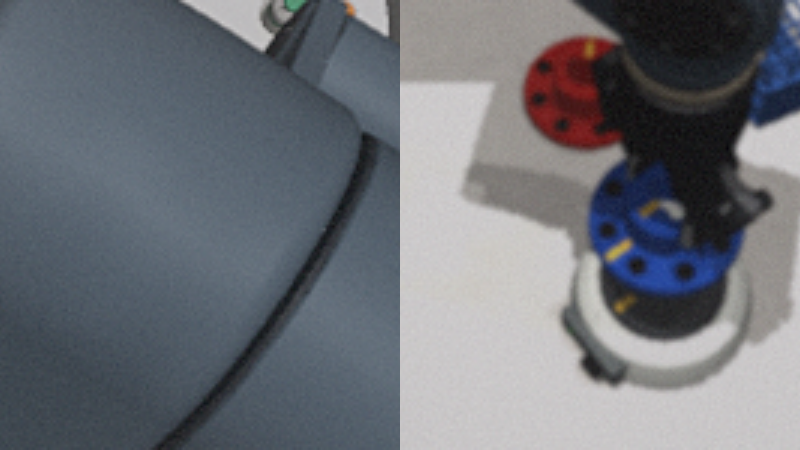

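The top view is blocked by the arm. The side view shows the carrier above the mixer with its yellow lines (about (620,250) and (625,303)) on the same side. I go down to just above the tip and remeasure.

```bash
cat > meas.py <<'E'
from fit import *
from scipy.optimize import least_squares
s=snapshot("side");np.savez("last.npz",**s);W=world(s);tz=telemetry.sense()["tcp_pos"];zt=tz[2]-.020+.012
w,uv=near(s,mask(s,"blue"),tz,.07,zt);zz=W[uv[:,1],uv[:,0],2];k=abs(zz-zt)<.012
print("z",zt.round(4),np.median(zz[k]).round(4),"disc",np.round(cv2.minEnclosingCircle(w[k][:,:2].astype(np.float32))[0],4))
y,uy=near(s,mask(s,"yellow"),tz,.055,zt);zy=W[uy[:,1],uy[:,0],2];k=abs(zy-zt)<.012
l=cv2.fitLine(y[k][:,:2].astype(np.float32),2,0,.01,.01).ravel()
print(k.sum(),y[k].mean(0).round(4),"line deg",np.degrees(np.arctan(l[1]/l[0])).round(1))
E
python3 -m crank '-0.06 0 0.4 0 0 0; 0 0 0.4 0 0 0; 0 0 0 0 0 0; 0 0 0 0 0 0; 0 0 0 0 0 0' && python3 go.py 0.464 -0.1844 0.113 16.5; python3 meas.py; python3 - <<'E'
from h import *
s=np.load("last.npz");cv2.imwrite("pics/side5.png",cv2.resize(s["image"][230:340,250:350],None,fx=5,fy=5,interpolation=cv2.INTER_CUBIC)[:,:,::-1])
E
```

```text
t: 6.4
tcp_pos: [0.4671, -0.1823, 0.1159]
tool_rot: [-0.143, 0.99, -0.0, 0.0]
force: [-0.2, -0.8, -0.2]
finger_gap: 0.526
gripper_force: 62.0
t 6.4 tcp [ 0.4671 -0.1823  0.1159] F [-0.2 -0.8 -0.2] gap 0.526 gf 62.0
shift now-axes [ 0.089 -0.028  0.072] shift goal-axes [ 0.089 -0.028  0.073] turn [-0.0005  0.0005 -0.0008]
z 0.108 0.1075 disc [ 0.4634 -0.1875]
13 [ 0.4292 -0.1936  0.108 ] line deg 17.8
```

View pics/side5.png

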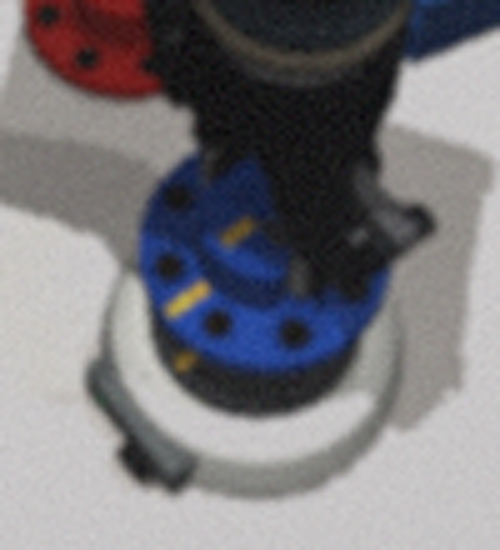

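The side crop shows the carrier just above the tip, with its yellow lines (235,232), (187,298) and the mixer's (187,362) in agreement. The two offset estimates bracket zero, so I lower in small steps and watch the force.

```bash
python3 -m crank '0 0 0.1 0 0 0; 0 0 0.1 0 0 0; 0 0 0.1 0 0 0; 0 0 0.1 0 0 0; 0 0 0 0 0 0' && python3 -m crank '0 0 0.05 0 0 0; 0 0 0.05 0 0 0; 0 0 0.05 0 0 0; 0 0 0 0 0 0; 0 0 0 0 0 0' && python3 go.py 0.464 -0.1844 0.07 16.5; python3 meas.py; python3 -c "
from h import *;print(telemetry.sense()['ft_torque'])"
```

```text
t: 6.95
tcp_pos: [0.4663, -0.1819, 0.0986]
tool_rot: [-0.143, 0.99, 0.001, -0.001]
force: [-0.6, 0.2, -1.9]
finger_gap: 0.526
gripper_force: 62.0
t: 7.45
tcp_pos: [0.4667, -0.1821, 0.0933]
tool_rot: [-0.143, 0.99, 0.0, -0.0]
force: [0.1, -0.4, -1.6]
finger_gap: 0.525
gripper_force: 62.0
t 7.45 tcp [ 0.4667 -0.1821  0.0933] F [ 0.1 -0.4 -1.6] gap 0.525 gf 62.0
shift now-axes [ 0.081 -0.035  0.582] shift goal-axes [ 0.081 -0.035  0.582] turn [ 0.     -0.     -0.0007]
z 0.0854 0.0848 disc [ 0.4619 -0.187 ]
14 [ 0.4307 -0.193   0.0854] line deg 15.7
[-0.01391478 -0.01536221 -0.01570534]
```

```bash
python3 -m crank '0 0 0.08 0 0 0; 0 0 0.08 0 0 0; 0 0 0.08 0 0 0; 0 0 0 0 0 0; 0 0 0 0 0 0' && python3 -m crank '0 0 0.08 0 0 0; 0 0 0.08 0 0 0; 0 0 0.08 0 0 0; 0 0 0 0 0 0; 0 0 0 0 0 0' && python3 go.py 0.464 -0.1844 0.07 16.5
```

```text
t: 8.0
tcp_pos: [0.4666, -0.1821, 0.0835]
tool_rot: [-0.143, 0.99, 0.0, -0.0]
force: [0.5, -0.1, -1.5]
finger_gap: 0.528
gripper_force: 62.0
t: 8.5
tcp_pos: [0.4666, -0.1821, 0.0739]
tool_rot: [-0.143, 0.99, 0.0, -0.0]
force: [-0.1, -0.1, -1.5]
finger_gap: 0.525
gripper_force: 62.0
t 8.5 tcp [ 0.4666 -0.1821  0.0739] F [-0.1 -0.1 -1.5] gap 0.525 gf 62.0
shift now-axes [ 0.079 -0.037  0.098] shift goal-axes [ 0.079 -0.037  0.098] turn [ 0.0002 -0.0002 -0.0007]
```

```bash
python3 -m crank '0 0 0.03 0 0 0; 0 0 0.03 0 0 0; 0 0 0.02 0 0 0; 0 0 0 0 0 0; 0 0 0 0 0 0' && python3 -m crank '0 0 0.02 0 0 0; 0 0 0 0 0 0; 0 0 0 0 0 0; 0 0 0 0 0 0; 0 0 0 0 0 0'
```

```text
t: 9.0
tcp_pos: [0.4667, -0.1821, 0.0709]
tool_rot: [-0.143, 0.99, -0.0, 0.0]
force: [0.4, 0.6, -1.4]
finger_gap: 0.524
gripper_force: 62.0
t: 9.5
tcp_pos: [0.4667, -0.1821, 0.0701]
tool_rot: [-0.143, 0.99, -0.0, 0.0]
force: [-0.5, 0.4, -1.4]
finger_gap: 0.524
gripper_force: 62.0
```

```bash
python3 -m crank '0 0 0.02 0 0 0; 0 0 0 0 0 0; 0 0 0 0 0 0; 0 0 0 0 0 0; 0 0 0 0 0 0' && python3 -m crank '0 0 0.02 0 0 0; 0 0 0 0 0 0; 0 0 0 0 0 0; 0 0 0 0 0 0; 0 0 0 0 0 0'
```

```text
t: 10.0
tcp_pos: [0.4668, -0.1822, 0.07]
tool_rot: [-0.143, 0.99, -0.0, 0.0]
force: [-0.7, 0.2, 4.2]
finger_gap: 0.528
gripper_force: 62.8
t: 10.5
tcp_pos: [0.4667, -0.1822, 0.0699]
tool_rot: [-0.143, 0.99, -0.0, 0.0]
force: [-2.8, 0.7, 11.8]
finger_gap: 0.524
gripper_force: 63.7
```

Contact came exactly at home height (underside 50 mm). I release and rise.

```bash
python3 -m crank '0 0 -0.02 0 0 0; 0 0 0 0 0 0; 0 0 0 0 0 0; 0 0 0 0 0 0; 0 0 0 0 0 0' 1 && python3 -m crank '0 0 0 0 0 0; 0 0 0 0 0 0; 0 0 -0.3 0 0 0; 0 0 -0.5 0 0 0; 0 0 -0.8 0 0 0' && python3 -m crank '0 0 -1 0 0 0; 0 0 -1 0 0 0; 0 0.8 -0.6 0 0 0; 0 1 -0.2 0 0 0; 0 1 0 0 0 0' && python3 -m crank '0 1 0 0 0 0; 0 1 0 0 0 0; 0 1 0 0 0 0; 0 0 0 0 0 0; 0 0 0 0 0 0'; python3 - <<'E'
from fit import *
P=[]
for n in("top","side"):
    s=snapshot(n);W=world(s)
    w,uv=near(s,mask(s,"blue"),(.464,-.184),.07,.062);z=W[uv[:,1],uv[:,0],2];k=(z>.05)&(z<.075)
    print(n,k.sum(),np.median(z[k]),cv2.minEnclosingCircle(w[k][:,:2].astype(np.float32)))
    q=W[uv[:,1],uv[:,0]][k];c=np.linalg.lstsq(np.c_[q[:,:2]-q[:,:2].mean(0),np.ones(len(q))],q[:,2],rcond=None)[0];print(" tilt",c.round(3))
    i=s["image"][140:290,310:460] if n=="top" else s["image"][210:360,220:370]
    P.append(cv2.resize(i,(400,400),interpolation=cv2.INTER_CUBIC)[:,:,::-1])
cv2.imwrite("pics/end.png",np.hstack(P))
E
```

```text
t: 11.0
tcp_pos: [0.4666, -0.1821, 0.0691]
tool_rot: [-0.143, 0.99, 0.0, -0.0]
force: [0.0, -0.6, 0.8]
finger_gap: 0.998
gripper_force: 0.0
t: 11.5
tcp_pos: [0.4657, -0.1815, 0.1334]
tool_rot: [-0.143, 0.99, 0.001, -0.001]
force: [0.0, -0.2, 0.3]
finger_gap: 1.003
gripper_force: 0.0
t: 12.0
tcp_pos: [0.4355, -0.0742, 0.2479]
tool_rot: [-0.142, 0.99, -0.001, 0.002]
force: [0.3, -0.1, -0.2]
finger_gap: 0.998
gripper_force: 0.0
t: 12.5
tcp_pos: [0.4009, 0.041, 0.2461]
tool_rot: [-0.144, 0.99, -0.0, 0.001]
force: [0.6, 0.0, -0.4]
finger_gap: 1.001
gripper_force: 0.0
top 700 0.06374975331318453 ((0.46359744668006897, -0.18131904304027557), 0.04985257610678673)
 tilt [ 0.008 -0.014  0.064]
side 1009 0.06179970413586643 ((0.46599358320236206, -0.1845095157623291), 0.050156768411397934)
 tilt [ 0.002 -0.004  0.062]
```

View pics/end.png

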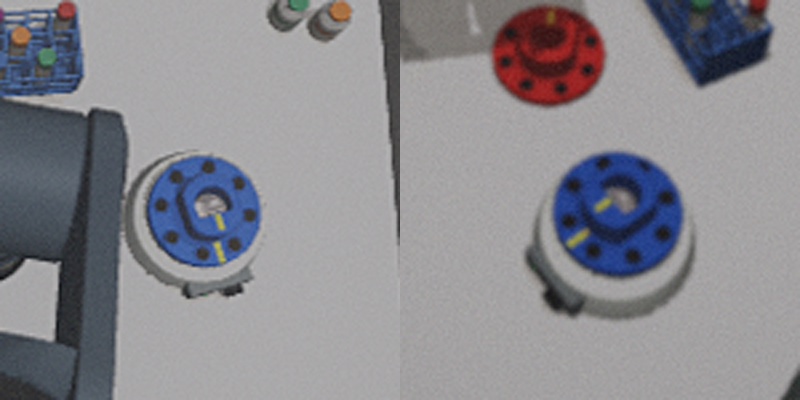

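The carrier lies flat on the turntable: disc top is at 62 mm and the tilt is about zero. The shaft shows in the bore at (210,205), the yellow mark points to the panel at (220,250), and the gripper is well clear. I hand it in.

```bash
python3 -c "
from station import manip;print(manip.sign_off())"
```

```text
the job is handed in; nothing more can be done
None
```

The blue carrier is on the D-shaft, flats matched and flat on the turntable, and released; the job was handed in after about 12.6 s, with the orange carrier and tape roll left alone.

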